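# Draw the rolling pin slantwise out from under the cutlery box's sliding tray

## Task

Fetch the rolling pin out of the two-tier cutlery box: slide the upper tray, teaspoons and all, fully home against its stop at the high right-hand end, then tip the pin's left end up over the low left-hand end of the box and draw it out slantwise through the gap, which is shorter than the pin, without forcing it against box or tray. Finish while still holding the pin in the gripper, level and still over the middle of the chopping board, about a hand's breadth (10 cm) above it and touching nothing else. The tray stays home with both spoons in it, and the board, lemon, mug and salt shaker stay where they are.

Things in the scene. Friction and masses are not known exactly. Their poses are not given: they have to be found in the camera images.
- box: Light-wood box, 144 (x) x 400 (y) x 98 mm high, fixed. Origin: centre of underside; +y to its low left end. Compartment: x -60 to 60, y -190 to 190, floor z 10, clear height 72 mm under the tray. Left wall y 190 to 200, 80 high between corner horns (x beyond 50 either side, to z 96). Right wall and long sides to z 98. The tray fills the top; once home it leaves a gap y 10 to 190.
- tray (a joint): Travel (m) of the box's upper tray toward the right end (-y of box): 0 = at the left end, 0.18 = home on its stop. Slides with about 1.5 N, stays put, cannot lift out. Tray 200 long x 130 wide, underside z 82, rim z 112 mm; its middle lies at box y = 0.090 - travel.
- tray_grip (a point): Middle of the top edge of the tray's raised grip, an upright rib along the tray's midline: 110 long (box y), 12 thick (box x), top 136 mm above the worktop, 24 mm above the tray's rim. Pinch it from above, fingers closing along box x; a teaspoon lies either side, below 100 mm above the worktop, so keep fingertips above that.
- rolling_pin: Wooden rolling pin, 280 long, 38 mm diameter over the middle 180 mm, tapering to 24 at the ends, about 0.16 kg. Origin: middle of its axis, the centre of mass; y runs along it, +y to the left; it may roll. Lies on the box floor midway (box x = 0) between two 4 mm high ribs (x 13 to 18 mm either side), left end 12 to 40 mm from the left wall, right part under the tray.
- chopping_board: Brown wooden chopping board lying loose on the worktop left of the box, 220 (its x) x 320 (its y) x 21 mm thick. Origin: centre of its underside; z up. A wall cupboard hangs behind box and board (world x beyond 0.615 m, from 0.45 m above the worktop): keep the wrist and forearm clear of it.
- spoon_a: Metal teaspoon 130 x 27 x 11 mm lying loose lengthwise in the tray, in the lane nearer the robot. Origin: centre of its underside.
- spoon_b: Metal teaspoon 132 x 26 x 9 mm lying loose lengthwise in the tray, in the lane farther from the robot. Origin: centre of its underside.
- lemon_loose: Bystander: yellow lemon, 78 x 55 x 56 mm, behind the box and board. Origin: centre of its underside.
- mug: Bystander: white mug, 78 x 110 x 97 mm, behind the board. Origin: centre of its underside.
- shaker: Bystander: glass salt shaker with a grey cap, 44 mm across, 90 mm high, behind the box. Origin: centre of its underside.
Not all that is in view belongs to the job. What is shaped like the spoon_a but blue is not meant.

How it is judged:
By the outcome, as a careful person would: the job done as asked, in the order asked, and still so for the second after the job is handed in, while the arm keeps its last pose, push and grip.
It also fails if it takes over 61 s, if anything falls off the work surface, if the arm or the gripper's body presses on something with over 40 N, if the wrist force passes 120 N, or if a joint passes its speed limit or range.

## Robot

A 6-joint arm with a two-finger parallel gripper is mounted at the origin on a cart in front of the work surface, level with it; the furniture and walls round the work are solid. World frame = base frame: x ahead of the robot, y to its left, z up, the work surface at z = 0. Lengths are in m, angles in rad, forces in N, time in s.
With the tool pointing down it reaches from about 0.425 to 1.125 m from the base axis. Payload 14.9 kg.
Tool frame: the origin (TCP) lies midway between the tips of the shut fingers; the grasp point (between the pads) lies 19 mm behind it (bot.grip_point_offset is the distance from the TCP to the grasp point, in m); z points along the fingers, y is the line along which they close (so a half turn about z gives the same grasp; the last joint's range is limited). The gripper opens to 91 mm and grips with 3 to 60 N. Pads are 32 mm wide; open, the fingers measure 118 mm over their backs; the gripper's body (76 mm by 178 mm) begins 60 mm behind the grasp point.
Start: joints at [1.118, 0.379, 1.734, -0, 1.028, -0.033], TCP at [0.285, 0.639, 0.214] pointing down, gripper open.
Joint ranges: [-2.77, 2.77], [-0.74, 2.19], [0, 2.66], [-1.06, 4.2], [0.31, 2.87], [-3.08, 3.08]. Speed limits (rad/s): [1.89, 1.89, 2.39, 3.14, 3.14, 3.14].

## Interface

Orientations are given as a unit quaternion [w, x, y, z].
In Python, from workcell import bot gives the robot as it stands.
- The arm moves only by the shell command python3 -m inch 'ROWS' [FORCE]. ROWS is a JSON object of lists of equal length, an entry for each row: "travel": the shift along the world's x, y, z in m, a list of three; "rot": the turn, a rotation vector about the world's x, y, z in degrees, a list of three; "hand": the opening, from 0 (shut) to 1 (fully open). A call has 1 to 5 rows; each row shifts and turns the commanded pose from where the row before left it; what a row does not reach is not made up. A row lasts 1/10 s, in which the tool goes at most 50 mm and 8.59 degrees, less where a joint would pass 70% of its speed; a pose out of reach is approached as far as the arm can. A call with a gripper value outside its range is refused whole. The fingers move at their own pace and stop on an object; FORCE is the grip in N (left out, the last holds). Time passes only in rows, so rows that do not move let the fingers close. It gives the time, the measured TCP pose, the force, the opening and the grip force at its end, in the units of the state.
- bot.read_state(): the state, without advancing time (a new reading comes with each control period).
- bot.grab_frame(name): name is "scene" or "top" or "wrist"; returns the picture (384x512x3 uint8, red, green, blue); there is no depth.
- bot.camera_params(name): a dict with "fx", "fy", "cx", "cy" (pixels), "k1" (the pictures are not rectified: a ray, as slopes to the right and down, at radius r is drawn at 1 + k1 r^2 times it, then the intrinsics apply), "xyz" and "rotation" of the camera in the world. Camera axes: x right, y up, looking along -z (the intrinsics and any distortion apply to the point x, -y, -z); pixel columns grow to the right and rows downward; lengths in m; the calibration is good to about 2 mm. A picture is of the moment at which its call begins: read the wrist's pose just before it. camera_params takes no time and is no camera call; for the wrist camera it gives the pose at the moment of the call.
- bot.close_job(): hands the job in; it is judged then, once.
Trained networks look in the newest picture that a camera, given by its name, has taken for a name from the list of things; names that differ only in an ending like _2 or _b are one class to them, and where a whole thing is asked for, a point or a joint stands for the part that bears it (a point fixed in the world has none). Each returns a list of dicts, best first, with "confidence" (0 to 1); they miss things now and then, are a little off and sometimes report something else, mostly with a low value. They report only what shows in the picture. A call takes as long as a camera call. They do not tell look-alikes from the thing itself.
- bot.search_frame(camera, target): "position" ([column, row] in pixels, amid what is visible of it).
The state is a dict: "time_s": time; "q": joint angles; "joint_vel": joint speeds; "joint_efforts": joint torques, N m; "tcp_pos": TCP position; "ee_rot": TCP orientation; "wrist_force": force on the tool from outside, world axes, zero at the start; "wrist_torque": the same for the moment, N m; "width": finger opening in m; "gripper_force": force on a finger pad.
Only numpy, scipy, OpenCV 4.12 (cv2) and the standard library are available. Lean on these libraries where they do the work, as an engineer would, in place of code of your own. Each camera call takes 0.05 s, during which the arm holds its last target. There are 200 camera calls.

## Working session

There is one attempt and no reset: what is moved stays moved. The work goes in short steps, Python scripts to look and compute and a shell command to move; the robot and the scene stay as the last step left them, time stands still between calls to the robot, and variables do not carry over. Pictures are saved under pics/ and viewed, at most 10 in all, crops included, and the job is handed in when it is done.

```bash
ls; mkdir -p pics
cat > h.py <<'E'
import numpy as np, cv2
from scipy.spatial.transform import Rotation as R
from workcell import bot
def rotm(p):
    r=np.array(p["rotation"],float)
    return r if r.shape==(3,3) else R.from_quat(r[[1,2,3,0]]).as_matrix()
def ray(p,px):
    d=np.array([(px[0]-p["cx"])/p["fx"],(px[1]-p["cy"])/p["fy"]])
    u=d.copy()
    for _ in range(20): u=d/(1+p["k1"]*(u@u))
    v=rotm(p)@np.array([u[0],-u[1],-1.]); return np.array(p["xyz"]),v/np.linalg.norm(v)
def atz(p,px,z):
    o,v=ray(p,px); return o+v*(z-o[2])/v[2]
def proj(p,X):
    c=rotm(p).T@(np.array(X)-np.array(p["xyz"])); u=np.array([c[0],-c[1]])/-c[2]
    u=u*(1+p["k1"]*(u@u)); return np.array([p["cx"]+p["fx"]*u[0],p["cy"]+p["fy"]*u[1]])
def tri(*pr):
    A=np.zeros((3,3));b=np.zeros(3)
    for p,px in pr:
        o,v=ray(p,px);M=np.eye(3)-np.outer(v,v);A+=M;b+=M@o
    return np.linalg.solve(A,b)
def save(n,f): cv2.imwrite("pics/"+n,f[:,:,::-1])
E
python3 - <<'E'
from h import *
np.set_printoptions(precision=4,suppress=True)
for c in("scene","top","wrist"):
    f=bot.grab_frame(c); p=bot.camera_params(c); print(c,p)
    save(c+"0.png",f)
    for t in("box","tray_grip","rolling_pin","chopping_board","spoon_a","lemon_loose","mug","shaker"):
        r=bot.search_frame(c,t); print(t,[(np.round(x["position"],1).tolist(),round(x["confidence"],2)) for x in r[:3]])
print(bot.read_state())
a,b=[cv2.imread(f"pics/{c}0.png") for c in("scene","top")]
E
```

```text
pics
scene {'fx': 385.2882948595328, 'fy': 385.2882948595328, 'cx': 256.3458215115402, 'cy': 192.50260155437505, 'k1': -0.12196602931172211, 'xyz': array([0.055 , 0.6887, 0.9579]), 'rotation': array([-0.2838, -0.1151,  0.3718,  0.8763])}
box []
tray_grip []
rolling_pin []
chopping_board [([176.4, 261.9], 0.48)]
spoon_a []
lemon_loose [([189.3, 202.9], 0.72)]
mug [([142.9, 241.8], 0.87)]
shaker [([215.8, 177.2], 0.53)]
top {'fx': 358.4866557765179, 'fy': 358.4866557765179, 'cx': 253.46888640197932, 'cy': 194.0921149569698, 'k1': -0.07076817033081424, 'xyz': array([ 0.3583, -0.0338,  1.1429]), 'rotation': array([-0.7029, -0.0697,  0.0641,  0.7049])}
box [([278.9, 208.0], 0.82)]
tray_grip [([281.2, 212.3], 0.59)]
rolling_pin [([241.9, 213.6], 0.76)]
chopping_board [([150.8, 212.5], 0.68)]
spoon_a [([264.6, 221.5], 0.73), ([377.8, 252.2], 0.61), ([257.5, 201.5], 0.5)]
lemon_loose [([222.1, 141.2], 0.53)]
mug [([150.3, 145.4], 0.82)]
shaker [([265.5, 142.3], 0.42)]
wrist {'fx': 330.7650925915367, 'fy': 330.7650925915367, 'cx': 259.41839669481055, 'cy': 186.43072459573565, 'k1': -0.04043496417169963, 'xyz': array([0.2187, 0.668 , 0.3842]), 'rotation': array([ 0.8324, -0.1088, -0.0698,  0.5389])}
box []
tray_grip []
rolling_pin []
chopping_board [([174.7, 319.9], 0.7)]
spoon_a []
lemon_loose [([174.1, 323.3], 0.71)]
mug []
shaker []
{'time_s': 1.35, 'q': array([ 1.1177,  0.3789,  1.7342, -0.    ,  1.0285, -0.0333]), 'joint_vel': array([-0.0006, -0.0004,  0.0004, -0.0018, -0.0002, -0.0001]), 'joint_efforts': array([  0.0009, -76.3677, -43.4756,   0.0651,   0.039 ,  -0.    ]), 'tcp_pos': array([0.2853, 0.6392, 0.2139]), 'ee_rot': array([ 0.    ,  0.2083,  0.9781, -0.    ]), 'wrist_force': array([ 0.0606, -0.5091, -0.5477]), 'wrist_torque': array([ 0.0085, -0.0054,  0.0005]), 'gripper_force': 0.0, 'width': 0.09066064839822936}
```

Run:
```python
import cv2
a=cv2.imread("pics/top0.png")[100:300,60:420]; cv2.imwrite("pics/t0c.png",cv2.resize(a,(792,440),interpolation=2))
```

```text
(no output)
```

View pics/t0c.png

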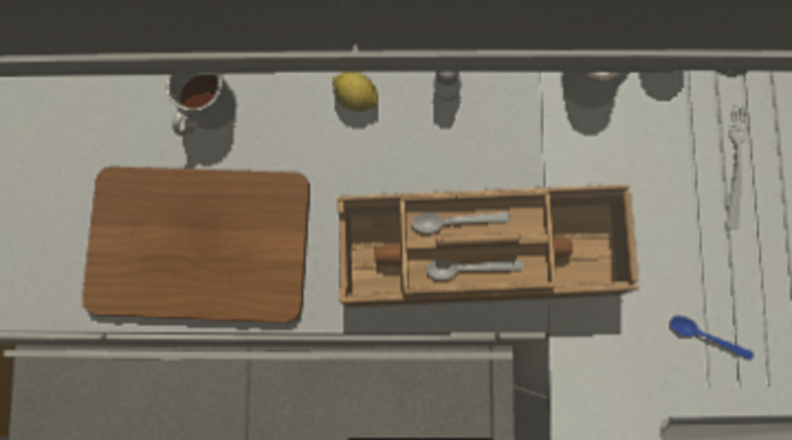

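View pics/scene0.png

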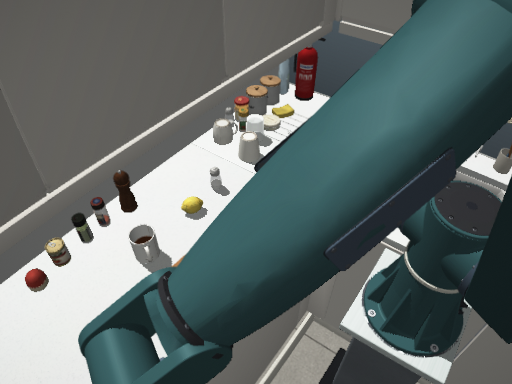

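Run:
```python
from h import *
np.set_printoptions(precision=4,suppress=True)
p=bot.camera_params("top")
c=lambda x,y:(x/2.2+60-.3,y/2.2+100-.3)
FL,BL,BR,FR=[atz(p,c(*q),.097) for q in((342,302),(339,198),(630,187),(636,289))]
print(FL,BL,BR,FR)
print("len",np.linalg.norm(FL-FR),np.linalg.norm(BL-BR),np.linalg.norm(FL-BL)); 
ctr=(FL+BL+BR+FR)/4; d=FL+BL-FR-BR; print("ctr",ctr,"yaw of +y deg",np.degrees(np.arctan2(-d[0],d[1])))
for n,q,z in(("pinL",(375,254),.029),("trayL",(403,243),.112),("trayR",(551,240),.112),("ribL",(438,239),.136),("ribR",(520,238),.136)): print(n,atz(p,c(*q),z))
B=[atz(p,c(*q),.021) for q in((83,320),(98,168),(309,174),(302,322))]
print("board",B,np.mean(B,0))
for n,q in(("lemon",(355,90)),("mug",(195,92)),("shaker",(447,85))): print(n,atz(p,c(*q),.05))
# wrist camera in tool frame
s=bot.read_state(); w=bot.camera_params("wrist"); Rt=R.from_quat(np.array(s["ee_rot"])[[1,2,3,0]]).as_matrix()
print(Rt, Rt.T@(np.array(w["xyz"])-s["tcp_pos"])); print(Rt.T@rotm(w))
```

```text
[0.4322 0.0861 0.097 ] [0.5727 0.0926 0.097 ] [ 0.5866 -0.303   0.097 ] [ 0.4479 -0.3042  0.097 ]
len 0.3906167131346895 0.39587873492662906 0.14065879608583784
ctr [ 0.5098 -0.1071  0.097 ] yaw of +y deg 2.1482351980315615
pinL [0.5051 0.0479 0.029 ]
trayL [0.5087 0.005  0.112 ]
trayR [ 0.5119 -0.1906  0.112 ]
ribL [ 0.5102 -0.0411  0.136 ]
ribR [ 0.5111 -0.1469  0.136 ]
board [array([0.411 , 0.4683, 0.021 ]), array([0.6354, 0.4629, 0.021 ]), array([0.6244, 0.1465, 0.021 ]), array([0.4094, 0.1511, 0.021 ])] [0.52   0.3072 0.021 ]
lemon [0.7429 0.0781 0.05  ]
mug [0.742  0.3136 0.05  ]
shaker [ 0.7498 -0.0559  0.05  ]
[[-0.9132  0.4075  0.    ]
 [ 0.4075  0.9132 -0.    ]
 [-0.     -0.     -1.    ]] [ 0.0725 -0.0009 -0.1702]
[[-0.0022  0.9666  0.2564]
 [ 1.      0.0018  0.0016]
 [ 0.0011  0.2564 -0.9666]]
```

```bash
python3 -m inch '{"travel":[[0.014,-0.044,0.006],[0.014,-0.044,0.006],[0.014,-0.044,0.006],[0.014,-0.044,0.006],[0.014,-0.044,0.006]],"rot":[[0,0,-4],[0,0,-4],[0,0,-4],[0,0,-4],[0,0,-4]],"hand":[0.6,0.6,0.6,0.6,0.6]}'
python3 -m inch '{"travel":[[0.014,-0.044,0],[0.014,-0.044,0],[0.014,-0.044,0],[0.014,-0.044,0],[0.014,-0.044,0]],"rot":[[0,0,-4],[0,0,-4],[0,0,-4],[0,0,-4],[0,0,-4]],"hand":[0.6,0.6,0.6,0.6,0.6]}'
python3 -m inch '{"travel":[[0.014,-0.044,0],[0.014,-0.044,0],[0.014,-0.044,0],[0.014,-0.044,0],[0.014,-0.044,0]],"rot":[[0,0,-4],[0,0,-4],[0,0,-4],[0,0,-4],[0,0,-4]],"hand":[0.6,0.6,0.6,0.6,0.6]}'
```

```text
time_s: 1.85
tcp_pos: [0.3555, 0.4175, 0.2442]
ee_rot: [0.0, 0.376, 0.927, 0.0]
wrist_force: [0.9, 0.3, 0.1]
width: 0.0557
gripper_force: 0.0
time_s: 2.35
tcp_pos: [0.4256, 0.1975, 0.2442]
ee_rot: [0.0, 0.531, 0.847, 0.0]
wrist_force: [0.4, -0.1, 0.7]
width: 0.0548
gripper_force: 0.0
time_s: 2.85
tcp_pos: [0.4956, -0.0228, 0.2443]
ee_rot: [0.0, 0.671, 0.742, 0.0]
wrist_force: [1.3, 0.4, -0.2]
width: 0.0544
gripper_force: 0.0
```

```bash
cat > look.py <<'E'
import sys,json
from h import *
n=sys.argv[1]; p=bot.camera_params("wrist"); f=bot.grab_frame("wrist")
json.dump({k:(np.array(v).tolist()) for k,v in p.items()},open(n+".json","w"))
save(n+"_r.png",f); cv2.imwrite("pics/"+n+".png",cv2.resize(f[:,:,::-1],(768,576),interpolation=2))
for t in sys.argv[2:]:
    r=bot.search_frame("wrist",t); print(t,[(np.round(x["position"],1).tolist(),round(x["confidence"],2)) for x in r[:3]])
E
python3 look.py w1 tray_grip rolling_pin box spoon_a
```

```text
tray_grip [([264.1, 207.5], 0.59)]
rolling_pin [([272.8, 127.4], 0.96)]
box [([271.9, 148.7], 0.9)]
spoon_a [([305.2, 194.4], 0.96)]
```

View pics/w1.png

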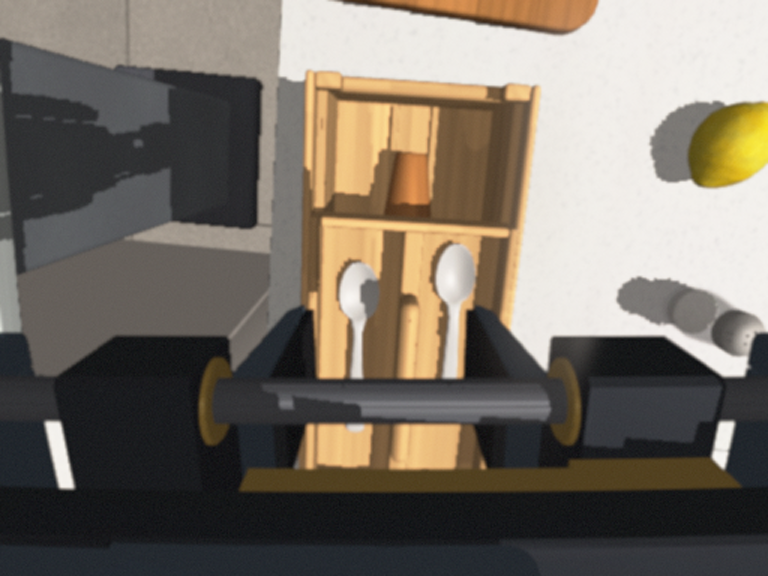

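Run:
```python
from h import *; import json
np.set_printoptions(precision=4,suppress=True)
p=json.load(open("w1.json")); t=bot.camera_params("top")
w=lambda x,y:(x/1.5-.17,y/1.5-.17); c=lambda x,y:(x/2.2+60-.3,y/2.2+100-.3)
for n,q,z in(("hornFL",(306,72),.096),("hornBL",(540,88),.096),("trayFL",(322,218),.112),("trayBL",(512,233),.112),("ribL",(409,298),.136),("ribmid",(404,375),.136),("pinendL",(410,152),.030),("pin@tray",(408,212),.034),("wall50F",(340,94),.08)): print(n,atz(p,w(*q),z))
print("tri ribL",tri((p,w(409,298)),(t,c(438,237))))
print("tri pinL",tri((p,w(410,153)),(t,c(375,254))))
print("tri hornF,B",tri((p,w(306,72)),(t,c(341,303))),tri((p,w(540,88)),(t,c(339,197))))
print("tri spoon",tri((p,w(455,272)),(t,c(425,223))))
```

```text
hornFL [0.4332 0.0879 0.096 ]
hornBL [0.5751 0.093  0.096 ]
trayFL [0.4506 0.0031 0.112 ]
trayBL [0.5679 0.0054 0.112 ]
ribL [ 0.5074 -0.0353  0.136 ]
ribmid [ 0.5097 -0.0847  0.136 ]
pinendL [0.5033 0.047  0.03  ]
pin@tray [0.5064 0.0025 0.034 ]
wall50F [0.4529 0.0787 0.08  ]
tri ribL [ 0.5116 -0.0403  0.1229]
tri pinL [0.5026 0.0465 0.0485]
tri hornF,B [0.4316 0.0888 0.0867] [0.5717 0.0913 0.1084]
tri spoon [ 0.5367 -0.0241  0.106 ]
```

```bash
python3 -m inch '{"travel":[[0.007,-0.034,-0.010],[0.007,-0.033,-0.026],[0,0,-0.040],[0,0,-0.040],[0,0,-0.020]],"rot":[[0,0,-1.9],[0,0,-1.8],[0,0,0],[0,0,0],[0,0,0]],"hand":[0.6,0.6,0.6,0.6,0.6]}'
python3 -m inch '{"travel":[[0,0,0],[0,0,0],[0,0,0],[0,0,0],[0,0,0]],"rot":[[0,0,0],[0,0,0],[0,0,0],[0,0,0],[0,0,0]],"hand":[0.3,0.1,0,0,0]}' 15
python3 -c "
from workcell import bot;s=bot.read_state();print(s['tcp_pos'],s['width'],s['gripper_force'],s['wrist_force'])"
```

```text
time_s: 3.6
tcp_pos: [0.5076, -0.0862, 0.1051]
ee_rot: [-0.001, 0.692, 0.722, -0.001]
wrist_force: [-0.4, 0.4, 0.3]
width: 0.0548
gripper_force: 0.0
time_s: 4.1
tcp_pos: [0.5099, -0.0878, 0.109]
ee_rot: [0.001, 0.693, 0.721, 0.0]
wrist_force: [0.1, -0.1, -0.8]
width: 0.0178
gripper_force: 0.0
[ 0.50988795 -0.08775679  0.10896226] 0.017809079585879115 0.0 [ 0.07650734 -0.05459761 -0.79311155]
```

```bash
python3 -m inch '{"travel":[[0,0,0],[0,0,0],[0,0,0]],"rot":[[0,0,0],[0,0,0],[0,0,0]],"hand":[0,0,0]}' 15
python3 -m inch '{"travel":[[0.0004,-0.010,0],[0.0007,-0.018,0],[0.0007,-0.018,0],[0.0007,-0.018,0],[0.0007,-0.018,0]],"rot":[[0,0,0],[0,0,0],[0,0,0],[0,0,0],[0,0,0]],"hand":[0,0,0,0,0]}' 15
python3 -m inch '{"travel":[[0.0003,-0.006,0],[0.0002,-0.004,0],[0,-0.003,0],[0,-0.002,0],[0,0,0]],"rot":[[0,0,0],[0,0,0],[0,0,0],[0,0,0],[0,0,0]],"hand":[0,0,0,0,0]}' 15
```

```text
time_s: 4.4
tcp_pos: [0.512, -0.088, 0.109]
ee_rot: [0.002, 0.693, 0.721, 0.002]
wrist_force: [15.9, 2.4, -7.8]
width: 0.0121
gripper_force: 15.0
time_s: 4.9
tcp_pos: [0.5152, -0.1709, 0.1091]
ee_rot: [0.003, 0.693, 0.721, 0.002]
wrist_force: [18.1, 2.5, -9.4]
width: 0.0117
gripper_force: 15.0
time_s: 5.4
tcp_pos: [0.5158, -0.1857, 0.1091]
ee_rot: [0.003, 0.693, 0.721, 0.002]
wrist_force: [17.0, -1.6, -9.2]
width: 0.012
gripper_force: 15.0
```

```bash
python3 -m inch '{"travel":[[0.002,-0.002,0],[0,-0.002,0],[0,-0.002,0],[0,-0.002,0],[0,0,0]],"rot":[[0,0,0],[0,0,0],[0,0,0],[0,0,0],[0,0,0]],"hand":[0,0,0,0,0]}' 15
```

```text
time_s: 5.9
tcp_pos: [0.5161, -0.192, 0.1089]
ee_rot: [0.0, 0.693, 0.721, 0.001]
wrist_force: [5.1, 13.8, 6.3]
width: 0.0123
gripper_force: 15.0
```

```bash
python3 -m inch '{"travel":[[0,-0.001,0],[0,0,0],[0,0.0025,0],[0,0,0]],"rot":[[0,0,0],[0,0,0],[0,0,0],[0,0,0]],"hand":[0,0,0,0]}' 15
python3 -m inch '{"travel":[[0,0,0],[0,0,0],[0,0,0],[0,0,0.02],[0,0,0.04]],"rot":[[0,0,0],[0,0,0],[0,0,0],[0,0,0],[0,0,0]],"hand":[0.3,0.4,0.45,0.5,0.5]}' 15
python3 -m inch '{"travel":[[-0.002,0.04,0.04],[-0.002,0.045,0.02],[-0.002,0.045,0],[-0.002,0.045,0],[0,0,0]],"rot":[[0,0,0],[0,0,0],[0,0,0],[0,0,0],[0,0,0]],"hand":[0.5,0.5,0.6,0.6,0.6]}' 15
python3 look.py w2 tray_grip rolling_pin box spoon_a
```

```text
time_s: 6.3
tcp_pos: [0.5161, -0.1913, 0.1088]
ee_rot: [0.001, 0.693, 0.721, 0.001]
wrist_force: [5.1, 1.6, 4.2]
width: 0.0117
gripper_force: 15.0
time_s: 6.8
tcp_pos: [0.513, -0.1906, 0.1661]
ee_rot: [-0.003, 0.693, 0.721, -0.001]
wrist_force: [-0.5, -0.4, 1.1]
width: 0.0454
gripper_force: 0.0
time_s: 7.3
tcp_pos: [0.5065, -0.0174, 0.2233]
ee_rot: [-0.0, 0.692, 0.722, 0.0]
wrist_force: [-0.5, 0.2, 0.2]
width: 0.0547
gripper_force: 0.0
tray_grip [([258.8, 295.9], 0.58)]
rolling_pin [([260.9, 180.6], 0.73)]
box [([275.5, 137.5], 0.84)]
spoon_a [([227.0, 298.7], 0.72), ([291.2, 291.1], 0.57)]
```

View pics/w2.png

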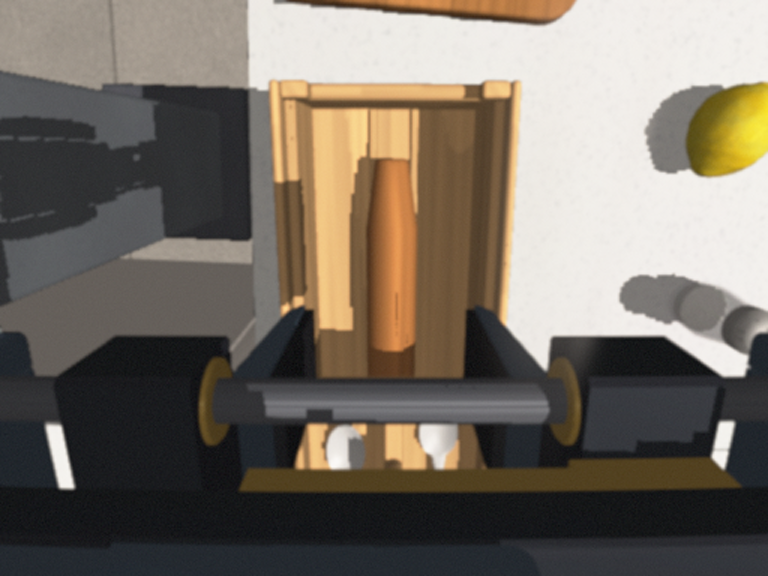

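Run:
```python
from h import *; import json
np.set_printoptions(precision=4,suppress=True)
p=json.load(open("w2.json")); t=bot.camera_params("top")
f=bot.grab_frame("top"); save("t2.png",f)
w=lambda x,y:(x/1.5-.17,y/1.5-.17)
for n,q,z in(("hornFL",(270,83),.096),("hornBL",(521,83),.096),("wallTopInner",(390,100),.08),("pinendL",(391,158),.035),("shoulderF",(368,228),.029),("shoulderB",(412,228),.029),("pin300F",(369,300),.029),("pin300B",(415,300),.029),("cutoff tray",(391,350),.082),("lowerL cutoff",(391,350),.048)): print(n,atz(p,w(*q),z))
cv2.imwrite("pics/t2c.png",cv2.resize(f[150:270,180:380,::-1],(800,480),interpolation=2))
```

```text
hornFL [0.4335 0.0874 0.096 ]
hornBL [0.5755 0.0932 0.096 ]
wallTopInner [0.5017 0.0822 0.08  ]
pinendL [0.5039 0.0474 0.035 ]
shoulderF [ 0.489  -0.0038  0.029 ]
shoulderB [ 0.5215 -0.0025  0.029 ]
pin300F [ 0.4914 -0.0595  0.029 ]
pin300B [ 0.5267 -0.0581  0.029 ]
cutoff tray [ 0.509  -0.0777  0.082 ]
lowerL cutoff [ 0.5096 -0.0921  0.048 ]
```

View pics/t2c.png

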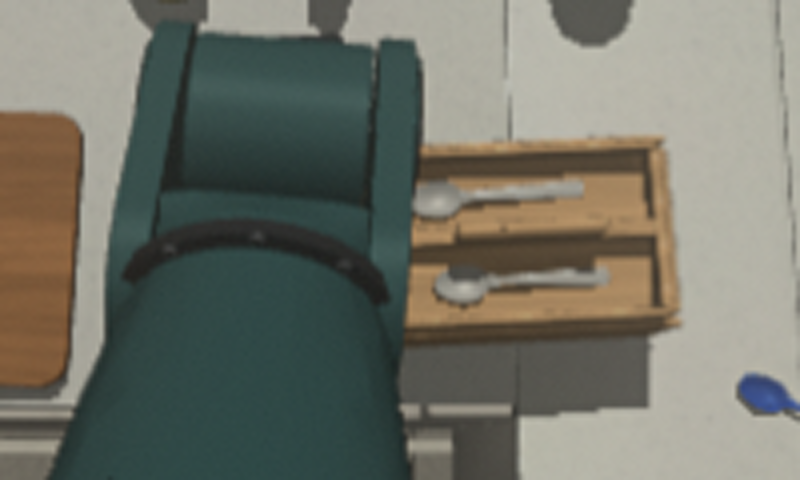

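```bash
cat > plan.py <<'E'
import numpy as np
from scipy.sparse import coo_matrix
from scipy.sparse.csgraph import dijkstra
G=float(70)
s=np.linspace(-140,140,57); r=np.where(abs(s)<=90,19,19-(abs(s)-90)*7/50)
# discs inscribed: end discs pulled in; add end corners as points
pin=np.r_[np.c_[s,0*s,r][(abs(s)<=130)],[[140,12,0],[140,-12,0],[140,0,0],[-140,12,0],[-140,-12,0],[-140,0,0]]]
def rect(a0,a1,b0,b1,n=8):
    P=[]
    for a in np.linspace(a0,a1,n): P+= [[a,b0,0],[a,b1,0]]
    for b in np.linspace(b0,b1,2*n): P+= [[a0,b,0],[a1,b,0]]
    return np.array(P)
body=rect(G-38,G+38,72,250); fing=rect(G-16,G+16,-6.5,72)
tray=[(-190,10,82,112)]; low=[(190,200,0,80),(-200,200,0,10)]; sides=[(-200,200,0,98)]
def clr(Y,Z,T,pts,obs):
    c,sn=np.cos(T)[:,None],np.sin(T)[:,None]
    y=Y[:,None]+pts[:,0]*c-pts[:,1]*sn; z=Z[:,None]+pts[:,0]*sn+pts[:,1]*c
    m=np.full(len(Y),1e9)
    for a,b,d,e in obs:
        dy=np.maximum(a-y,y-b); dz=np.maximum(d-z,z-e)
        q=np.where((dy>0)&(dz>0),np.hypot(dy,dz),np.maximum(dy,dz))
        m=np.minimum(m,(q-pts[:,2]).min(1))
    return m
def clearance(Y,Z,Tdeg):
    T=np.radians(Tdeg)
    return np.array([clr(Y,Z,T,pin,tray),clr(Y,Z,T,pin,low),clr(Y,Z,T,fing,tray+low),clr(Y,Z,T,body,tray+sides)])
if __name__=="__main__":
    ys=np.arange(15,240,5.);zs=np.arange(29,230,4.);ts=np.arange(0,41,2.5)
    g=np.stack(np.meshgrid(ys,zs,ts,indexing="ij"),-1); sh=g.shape[:3]; P=g.reshape(-1,3)
    C=clearance(*P.T); 
    c=np.minimum(np.minimum(C[0],C[2]),C[1]+0); 
    c[C[3]<2]=-1
    start=np.ravel_multi_index((0,0,0),sh)
    low_ok=np.minimum(C[0],np.minimum(C[2],C[3]))
    ok=(c>=1.5); 
    cost=1/np.clip(c,.5,12)**2
    # near start allow floor contact
    near=(P[:,1]<34)&(P[:,0]<40)&(low_ok>1)&(C[1]>=-.1); ok|=near; ok[start]=True
    idx=np.arange(len(P)).reshape(sh); I=[];J=[];W=[]
    for d in np.ndindex(3,3,3):
        d=np.array(d)-1
        if not d.any(): continue
        a=tuple(slice(max(0,-k),n-max(0,k)) for k,n in zip(d,sh)); b=tuple(slice(max(0,k),n-max(0,-k)) for k,n in zip(d,sh))
        i=idx[a].ravel();j=idx[b].ravel();m=ok[i]&ok[j];i=i[m];j=j[m]
        I.append(i);J.append(j);W.append((cost[i]+cost[j]+.004)*np.linalg.norm(d))
    A=coo_matrix((np.concatenate(W),(np.concatenate(I),np.concatenate(J))),(len(P),)*2).tocsr()
    D,pr=dijkstra(A,indices=start,return_predecessors=True)
    goal=(C[0]>25)&(C[1]>25)&(P[:,1]-140*np.sin(np.radians(P[:,2]))>125)
    k=np.where(goal)[0];k=k[np.argmin(D[k])];path=[k]
    while path[-1]!=start: path.append(pr[path[-1]])
    for i in path[::-1]: print(P[i],C[:,i].round(1))
E
python3 plan.py
```

```text
[15. 29.  0.] [34.   0.  12.5  3. ]
[15. 33.  0.] [30.   4.  16.5  7. ]
[15. 37.  0.] [26.   8.  20.5 11. ]
[15. 41.  0.] [22.  12.  24.5 15. ]
[20.  45.   2.5] [18.4 12.1 30.9 20.3]
[25. 49.  5.] [15.2 12.2 37.2 25.5]
[30.  53.   7.5] [12.4 12.3 43.6 30.6]
[35. 57. 10.] [10.  10.9 50.  35.5]
[40.  61.  12.5] [ 8.   9.  56.3 40.2]
[45. 65. 15.] [ 6.5  7.2 60.3 44.8]
[50. 65. 15.] [ 7.8  7.2 55.3 44.8]
[55. 65. 15.] [ 9.1  7.2 50.3 44.8]
[60. 69. 15.] [ 6.5  9.2 45.5 48.8]
[65. 69. 15.] [ 7.8  7.2 40.6 48.8]
[70.  73.  17.5] [ 7.6  9.5 38.2 53.3]
[75.  73.  17.5] [ 9.1  9.5 33.5 53.3]
[80.  73.  17.5] [10.6  9.5 28.9 53.3]
[85.  77.  17.5] [ 8.3 11.  26.8 57.3]
[90.  77.  17.5] [ 9.8  8.9 23.1 57.3]
[95. 81. 20.] [11.  11.8 27.1 61.6]
[100.  81.  20.] [12.7 11.8 25.3 61.6]
[105.  81.  20.] [14.4 11.  23.6 61.6]
[110.  85.  20.] [12.8 13.1 25.6 65.6]
[115.  89.  20.] [11.7 15.2 27.6 69.6]
[120.  89.  20.] [14.  13.5 25.9 69.6]
[125.  93.  20.] [12.9 15.5 28.  73.6]
[130.  93.  20.] [15.2 13.8 26.3 73.6]
[135.  93.  20.] [17.5 12.1 25.4 73.6]
[140.  97.  20.] [16.4 14.1 29.4 77.6]
[145.  97.  20.] [18.7 12.4 29.4 77.6]
[150.  101.   17.5] [12.  13.1 31.2 81.3]
[155.  101.   17.5] [14.1 11.6 32.2 81.3]
[160. 105.  15.] [11.8 13.  35.5 84.8]
[165.  109.   12.5] [14.7 14.8 39.3 88.2]
[165. 113.  10.] [13.6 17.9 40.8 91.5]
[165.  117.    7.5] [12.7 20.9 42.3 94.6]
[165. 121.   5.] [12.1 24.  43.7 97.5]
[170.  125.    2.5] [ 17.6  26.9  47.5 100.3]
[175. 129.   0.] [ 25.5  30.   51.5 103.2]
```

```bash
python3 -m inch '{"travel":[[0.002,-0.005,-0.045],[0,0,-0.045],[0,0,-0.04],[0,0,-0.03],[0,0,0]],"rot":[[0,0,0],[0,0,0],[0,0,0],[0,0,0],[0,0,0]],"hand":[0.65,0.65,0.65,0.65,0.65]}'
```

```text
time_s: 8.1
tcp_pos: [0.5067, -0.0266, 0.0599]
ee_rot: [-0.002, 0.694, 0.72, -0.002]
wrist_force: [0.5, 0.2, 0.8]
width: 0.0595
gripper_force: 0.0
```

```bash
python3 -m inch '{"travel":[[0.001,0.003,-0.015],[0,0.001,-0.015],[0,0,-0.007],[0,0,0],[0,0,0]],"rot":[[0,0,0],[0,0,0],[0,0,0],[0,0,0],[0,0,0]],"hand":[0.65,0.65,0.65,0.65,0.65]}'
python3 -m inch '{"travel":[[0,0,0],[0,0,0],[0,0,0],[0,0,0],[0,0,0]],"rot":[[0,0,0],[0,0,0],[0,0,0],[0,0,0],[0,0,0]],"hand":[0.5,0.4,0.3,0.3,0.3]}' 30
```

```text
time_s: 8.6
tcp_pos: [0.5105, -0.0221, 0.0268]
ee_rot: [0.0, 0.693, 0.721, 0.0]
wrist_force: [0.2, -0.1, 0.0]
width: 0.0595
gripper_force: 0.0
time_s: 9.1
tcp_pos: [0.5104, -0.0219, 0.0265]
ee_rot: [0.0, 0.693, 0.721, 0.0]
wrist_force: [-1.0, 0.1, 3.8]
width: 0.0375
gripper_force: 30.0
```

```bash
python3 -m inch '{"travel":[[0,0,0],[0,0,0],[0,0,-0.004],[0,0,0],[0,0,0]],"rot":[[0,0,0],[0,0,0],[0,0,0],[0,0,0],[0,0,0]],"hand":[0.55,0.55,0.55,0.55,0.5]}' 10
python3 -m inch '{"travel":[[0,0,0],[0,0,0],[0,0,0],[0,0,0],[0,0,0]],"rot":[[0,0,0],[0,0,0],[0,0,0],[0,0,0],[0,0,0]],"hand":[0.4,0.3,0.2,0.2,0.2]}' 45
```

```text
time_s: 9.6
tcp_pos: [0.5101, -0.0219, 0.022]
ee_rot: [-0.0, 0.693, 0.721, -0.0]
wrist_force: [-0.6, 0.2, 0.3]
width: 0.0464
gripper_force: 0.0
time_s: 10.1
tcp_pos: [0.5103, -0.0219, 0.0223]
ee_rot: [0.0, 0.693, 0.721, 0.0]
wrist_force: [1.0, 1.3, -0.5]
width: 0.0373
gripper_force: 45.0
```

Run:
```python
import numpy as np
from plan import clearance
W=[(15,29,0),(15,41,0),(30,53,7.5),(45,65,15),(55,66,15),(75,73,17.5),(97,81.5,20),(120,89.5,20),(145,98,20),(165,109,12.5),(172,129,0)]
a,b=70.7,-6.7
def tcp(y,z,t):
    t=np.radians(t);return np.array([y+a*np.cos(t)-b*np.sin(t),z+a*np.sin(t)+b*np.cos(t)])
for p,q in zip(W,W[1:]):
    d=tcp(*q)-tcp(*p); L=np.linspace(0,1,9)[:,None]; S=np.array(p)+L*(np.array(q)-p)
    print(p,q,"dx,dy,dz",(-.038*d[0]).round(1),(d[0]).round(1),d[1].round(1),"rot",q[2]-p[2],clearance(*S.T).min(1).round(1))
```

```text
(15, 29, 0) (15, 41, 0) dx,dy,dz -0.0 0.0 12.0 rot 0 [22.   0.  12.5  3. ]
(15, 41, 0) (30, 53, 7.5) dx,dy,dz -0.6 15.3 21.3 rot 7.5 [12.4 12.  24.5 15. ]
(30, 53, 7.5) (45, 65, 15) dx,dy,dz -0.5 14.1 21.2 rot 7.5 [ 6.5  7.2 43.6 30.6]
(45, 65, 15) (55, 66, 15) dx,dy,dz -0.4 10.0 1.0 rot 0 [ 6.5  7.2 50.3 44.8]
(55, 66, 15) (75, 73, 17.5) dx,dy,dz -0.7 19.4 10.0 rot 2.5 [ 8.1  8.2 33.5 45.8]
(75, 73, 17.5) (97, 81.5, 20) dx,dy,dz -0.8 21.3 11.5 rot 2.5 [ 9.1  9.5 26.5 53.3]
(97, 81.5, 20) (120, 89.5, 20) dx,dy,dz -0.9 23.0 8.0 rot 0 [11.3 12.3 26.4 62.1]
(120, 89.5, 20) (145, 98, 20) dx,dy,dz -1.0 25.0 8.5 rot 0 [13.5 13.3 26.2 70.1]
(145, 98, 20) (165, 109, 12.5) dx,dy,dz -0.8 21.7 1.9 rot -7.5 [ 9.5 13.2 30.4 78.6]
(165, 109, 12.5) (172, 129, 0) dx,dy,dz -0.3 7.2 4.5 rot -12.5 [14.7 14.8 39.3 88.2]
```

```bash
python3 -m inch '{"travel":[[0,0,0.002],[0,0,0.003],[0,0,0.003],[0,0,0.004],[0,0,0]],"rot":[[0,0,0],[0,0,0],[0,0,0],[0,0,0],[0,0,0]],"hand":[0.2,0.2,0.2,0.2,0.2]}'
```

```text
time_s: 10.6
tcp_pos: [0.5106, -0.022, 0.0349]
ee_rot: [0.0, 0.693, 0.721, 0.0]
wrist_force: [-0.5, 0.7, -1.8]
width: 0.0375
gripper_force: 45.0
```

```bash
python3 -m inch '{"travel":[[0,0.003,0.004],[-0.0003,0.003,0.004],[0,0.003,0.0045],[-0.0003,0.003,0.0045],[0,0.003,0.0043]],"rot":[[1.5,0.06,0],[1.5,0.06,0],[1.5,0.06,0],[1.5,0.06,0],[1.5,0.06,0]],"hand":[0.2,0.2,0.2,0.2,0.2]}'
python3 -m inch '{"travel":[[0,0,0]],"rot":[[0,0,0]],"hand":[0.2]}'
python3 look.py w3 rolling_pin
python3 - <<'E'
from workcell import bot; s=bot.read_state(); print(s["wrist_torque"],s["tcp_pos"])
E
```

```text
time_s: 11.1
tcp_pos: [0.5096, -0.0068, 0.0558]
ee_rot: [-0.048, 0.692, 0.719, 0.046]
wrist_force: [0.6, 0.2, -1.6]
width: 0.0373
gripper_force: 45.0
time_s: 11.2
tcp_pos: [0.5099, -0.0071, 0.0559]
ee_rot: [-0.047, 0.692, 0.719, 0.046]
wrist_force: [0.5, -0.3, -2.2]
width: 0.0374
gripper_force: 45.0
rolling_pin [([260.4, 197.0], 0.7)]
[-0.05372181  0.05595386 -0.00164405] [ 0.509635   -0.00712425  0.05550291]
```

View pics/w3.png

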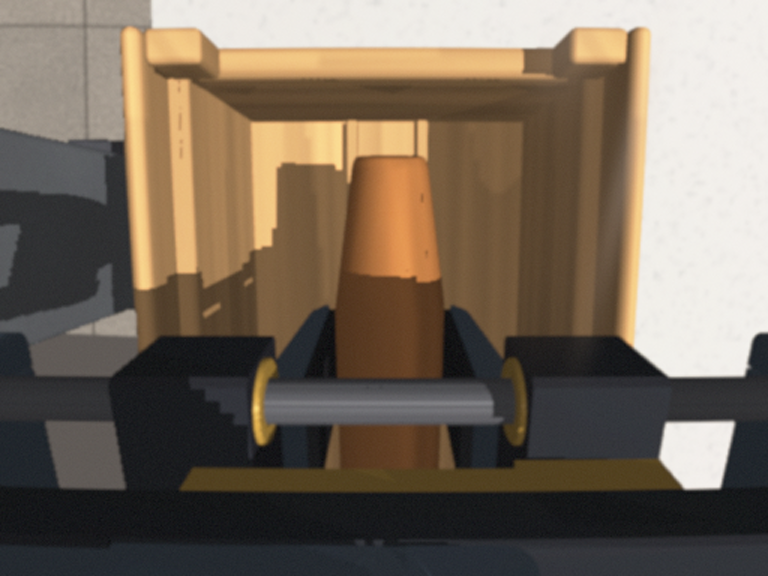

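Run:
```python
from h import *; import json
p=json.load(open("w3.json")); s=bot.read_state()
Rt=R.from_quat(np.array(s["ee_rot"])[[1,2,3,0]]).as_matrix()
for sl in(-5,0,5):
  a=np.radians(sl); L=.0693
  print("slip",sl)
  for x,y,z in((L,0,.012),(L,.012,0),(L,-.012,0),(L-.05,.019,0),(L-.05,-.019,0)):
    q=np.array([x*np.cos(a)-z*np.sin(a),y,-.0067-(x*np.sin(a)+z*np.cos(a))])
    print((proj(p,s["tcp_pos"]+Rt@q)*1.5).round(0))
print(Rt[:,0])
```

```text
slip -5
[391. 153.]
[426. 156.]
[355. 156.]
[445. 302.]
[336. 302.]
slip 0
[391. 156.]
[428. 155.]
[353. 155.]
[446. 303.]
[336. 304.]
slip 5
[391. 161.]
[429. 156.]
[352. 156.]
[446. 305.]
[335. 305.]
[-0.03871905  0.99078043  0.12982671]
```

```bash
python3 -m inch '{"travel":[[0,0.003,0.004],[-0.0003,0.003,0.004],[0,0.003,0.0044],[-0.0002,0.003,0.0044],[0,0.002,0.0044]],"rot":[[1.5,0.06,0],[1.5,0.06,0],[1.5,0.06,0],[1.5,0.06,0],[1.5,0.06,0]],"hand":[0.2,0.2,0.2,0.2,0.2]}'
python3 -m inch '{"travel":[[-0.0004,0.005,0.0005],[0,0.005,0.0005],[0,0,0]],"rot":[[0,0,0],[0,0,0],[0,0,0]],"hand":[0.2,0.2,0.2]}'
python3 look.py w4 rolling_pin
python3 - <<'E'
from h import *; import json
p=json.load(open("w4.json")); s=bot.read_state(); print(s["wrist_torque"],s["wrist_force"])
Rt=R.from_quat(np.array(s["ee_rot"])[[1,2,3,0]]).as_matrix(); print(Rt[:,0])
for q in((130,.08,.19),(0,0,0)): pass
E
```

```text
time_s: 11.8
tcp_pos: [0.5089, 0.0073, 0.0766]
ee_rot: [-0.095, 0.687, 0.715, 0.09]
wrist_force: [-0.5, 0.1, -1.9]
width: 0.0372
gripper_force: 45.0
time_s: 12.1
tcp_pos: [0.5085, 0.0177, 0.0775]
ee_rot: [-0.094, 0.687, 0.715, 0.09]
wrist_force: [0.0, -0.1, -2.5]
width: 0.0371
gripper_force: 45.0
rolling_pin [([260.6, 199.9], 0.9)]
[-0.19939997  0.029408    0.0267003 ] [ 1.36213199 -0.225186   -2.32815041]
[-0.03842278  0.96524175  0.25851895]
```

View pics/w4.png

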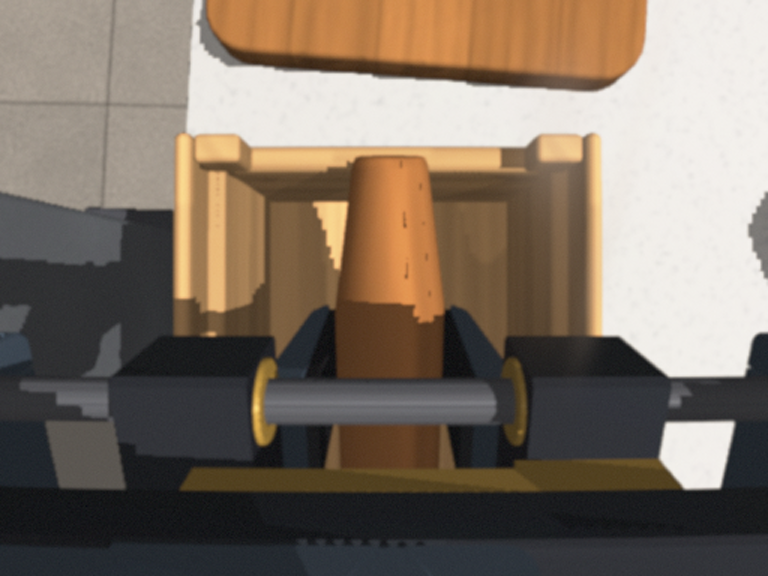

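```bash
python3 -m inch '{"travel":[[-0.0003,0.0045,0.0025],[-0.0002,0.005,0.0025],[-0.0002,0.005,0.0025],[0,0.005,0.0025],[0,0,0]],"rot":[[0.6,0.02,0],[0.6,0.02,0],[0.6,0.02,0],[0.7,0.03,0],[0,0,0]],"hand":[0.2,0.2,0.2,0.2,0.2]}'
python3 -m inch '{"travel":[[-0.0003,0.0053,0.0029],[-0.0002,0.0053,0.0029],[-0.0003,0.0053,0.0029],[0,0.0053,0.0028],[0,0,0]],"rot":[[0.6,0.02,0],[0.6,0.02,0],[0.6,0.02,0],[0.7,0.03,0],[0,0,0]],"hand":[0.2,0.2,0.2,0.2,0.2]}'
python3 -m inch '{"travel":[[-0.0003,0.006,0.002],[-0.0002,0.006,0.002],[-0.0002,0.006,0.002],[-0.0002,0.005,0.002],[0,0,0]],"rot":[[0,0,0],[0,0,0],[0,0,0],[0,0,0],[0,0,0]],"hand":[0.2,0.2,0.2,0.2,0.2]}'
```

```text
time_s: 12.7
tcp_pos: [0.5082, 0.0369, 0.0881]
ee_rot: [-0.11, 0.685, 0.712, 0.106]
wrist_force: [-1.0, 0.0, -1.9]
width: 0.0371
gripper_force: 45.0
time_s: 13.2
tcp_pos: [0.5074, 0.0582, 0.0996]
ee_rot: [-0.125, 0.682, 0.71, 0.121]
wrist_force: [0.5, 0.2, -1.2]
width: 0.0374
gripper_force: 45.0
time_s: 13.7
tcp_pos: [0.5064, 0.0814, 0.1076]
ee_rot: [-0.125, 0.682, 0.71, 0.121]
wrist_force: [-0.1, -0.6, -2.3]
width: 0.0375
gripper_force: 45.0
```

```bash
python3 -c "
import numpy as np
from plan import clearance
W=[(120,89.5,20),(145,98,20),(165,110,20),(195,200,20)]
for p,q in zip(W,W[1:]): print(clearance(*(np.array(p)+np.linspace(0,1,20)[:,None]*(np.array(q)-p)).T).min(1).round(1))"
python3 -m inch '{"travel":[[-0.0002,0.006,0.002],[-0.0002,0.006,0.002],[-0.0003,0.0065,0.0025],[-0.0003,0.0065,0.002],[0,0,0]],"rot":[[0,0,0],[0,0,0],[0,0,0],[0,0,0],[0,0,0]],"hand":[0.2,0.2,0.2,0.2,0.2]}'
python3 -m inch '{"travel":[[-0.0003,0.007,0.004],[-0.0003,0.007,0.004],[-0.0002,0.006,0.004],[0,0,0]],"rot":[[0,0,0],[0,0,0],[0,0,0],[0,0,0]],"hand":[0.2,0.2,0.2,0.2]}'
python3 -m inch '{"travel":[[-0.0002,0.005,0.015],[-0.0002,0.006,0.018],[-0.0002,0.007,0.021],[-0.0002,0.006,0.018],[-0.0002,0.006,0.018]],"rot":[[0,0,0],[0,0,0],[0,0,0],[0,0,0],[0,0,0]],"hand":[0.2,0.2,0.2,0.2,0.2]}'
```

```text
[13.5 13.3 26.2 70.1]
[17.3 13.3 30.4 78.6]
[21.2 17.8 46.  90.6]
time_s: 14.2
tcp_pos: [0.5054, 0.1065, 0.1161]
ee_rot: [-0.125, 0.682, 0.71, 0.121]
wrist_force: [-0.6, -0.4, -1.4]
width: 0.0371
gripper_force: 45.0
time_s: 14.6
tcp_pos: [0.5048, 0.1265, 0.1284]
ee_rot: [-0.125, 0.682, 0.71, 0.121]
wrist_force: [0.3, 0.4, -2.7]
width: 0.037
gripper_force: 45.0
time_s: 15.1
tcp_pos: [0.5035, 0.1561, 0.2195]
ee_rot: [-0.125, 0.683, 0.71, 0.121]
wrist_force: [0.7, 0.7, -2.3]
width: 0.0373
gripper_force: 45.0
```

```bash
python3 -m inch '{"travel":[[0.001,0.02,0],[0.002,0.025,0],[0.002,0.03,0],[0.002,0.03,0],[0.002,0.03,0]],"rot":[[-2.5,-0.1,0],[-2.5,-0.1,0],[-2.5,-0.1,0],[-2.5,-0.1,0],[-2.5,-0.1,0]],"hand":[0.2,0.2,0.2,0.2,0.2]}'
python3 -m inch '{"travel":[[0.002,0.03,-0.005],[0.002,0.025,-0.01],[0.002,0.02,-0.015],[0,0.012,-0.015],[0,0,-0.01]],"rot":[[-2.5,-0.1,0],[-2.5,-0.1,0],[-2.5,-0.1,0],[0,0,0],[0,0,0]],"hand":[0.2,0.2,0.2,0.2,0.2]}'
python3 look.py w5 rolling_pin chopping_board
python3 - <<'E'
from h import *
s=bot.read_state(); Rt=R.from_quat(np.array(s["ee_rot"])[[1,2,3,0]]).as_matrix(); print(s["tcp_pos"],Rt[:,0],s["q"])
f=bot.grab_frame("top");save("t5.png",f);cv2.imwrite("pics/t5c.png",cv2.resize(f[100:300,60:400,::-1],(782,460),interpolation=2))
E
```

```text
time_s: 15.6
tcp_pos: [0.5125, 0.2921, 0.2188]
ee_rot: [-0.046, 0.692, 0.719, 0.045]
wrist_force: [0.4, 0.1, -2.6]
width: 0.0373
gripper_force: 45.0
time_s: 16.1
tcp_pos: [0.518, 0.3788, 0.1618]
ee_rot: [-0.0, 0.693, 0.721, 0.0]
wrist_force: [-0.1, -1.5, -2.4]
width: 0.0372
gripper_force: 45.0
rolling_pin [([260.7, 199.2], 0.87)]
chopping_board [([291.0, 143.6], 0.91)]
[0.51813492 0.37661498 0.16226506] [-3.85893893e-02  9.99255089e-01 -3.55917244e-04] [5.92034968e-01 3.51765887e-01 1.88164219e+00 3.39757955e-04
 9.09295666e-01 5.53227323e-01]
```

View pics/w5.png

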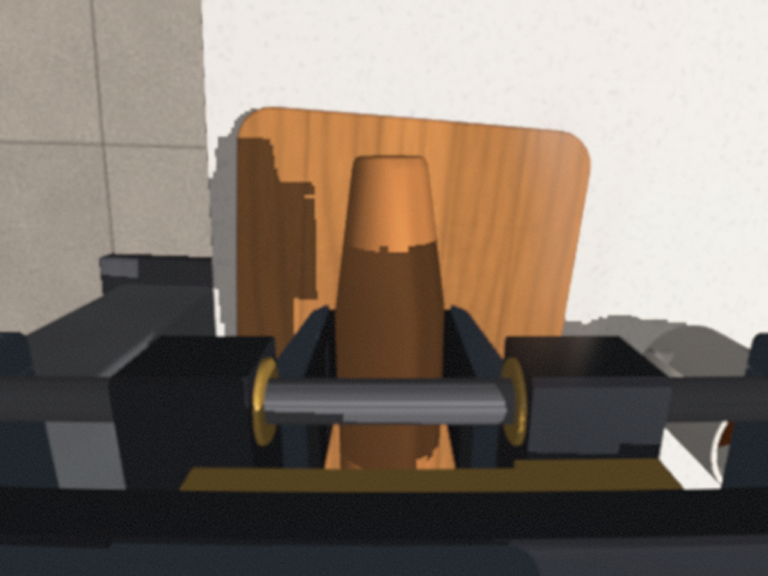

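View pics/t5c.png

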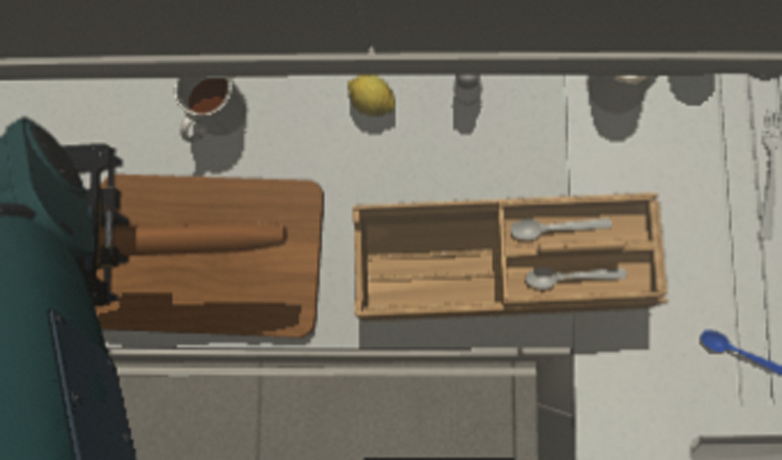

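```bash
python3 -m inch '{"travel":[[0.001,0.001,-0.01],[0,0,-0.012],[0,0,-0.01],[0,0,-0.006],[0,0,0]],"rot":[[0,0,0],[0,0,0],[0,0,0],[0,0,0],[0,0,0]],"hand":[0.2,0.2,0.2,0.2,0.2]}'
python3 -m inch '{"travel":[[0,0,0],[0,0,0],[0,0,0],[0,0,0],[0,0,0]],"rot":[[0,0,0],[0,0,0],[0,0,0],[0,0,0],[0,0,0]],"hand":[0.2,0.2,0.2,0.2,0.2]}'
python3 - <<'E'
from h import *
p=bot.camera_params("top"); T=np.array([.51813,.3766,.16226]); ax=np.array([-.0386,.99926,0]); c=T+[0,0,.0067]-.0707*ax
for sl in(-5,0,5):
    a=np.radians(sl); d=ax*np.cos(a)+[0,0,np.sin(a)]; n=np.array([0,0,1])*np.cos(a)-ax*np.sin(a)
    e=T+[0,0,.0067]-.2107*d
    print(sl,[((proj(p,e+k*n)+.35-[60,100])*2.3).round(1) for k in(-.012,0,.012)])
B=[atz(p,np.array(q)/2.3+[59.65,99.65],.021) for q in((323,181),(313,337))]
print("board right corners",B)
E
```

```text
time_s: 16.8
tcp_pos: [0.519, 0.3783, 0.1234]
ee_rot: [-0.0, 0.693, 0.721, -0.001]
wrist_force: [1.5, -0.3, -0.5]
width: 0.0375
gripper_force: 45.0
time_s: 17.3
tcp_pos: [0.5196, 0.3788, 0.125]
ee_rot: [0.0, 0.693, 0.721, 0.0]
wrist_force: [0.0, -0.8, -1.1]
width: 0.0372
gripper_force: 45.0
-5 [array([285.1, 232.3]), array([282.2, 230.6]), array([279.3, 228.9])]
0 [array([287.9, 234.9]), array([286. , 233.2]), array([284. , 231.5])]
5 [array([289.4, 237.4]), array([288.3, 235.8]), array([287.2, 234.1])]
board right corners [array([0.62583625, 0.14681289, 0.021     ]), array([0.40902275, 0.15500331, 0.021     ])]
```

```bash
python3 -c "
from workcell import bot; print(bot.close_job())"
```

```text
the job is handed in; nothing more can be done
None
```

The job is handed in, with no verdict returned: the tray is home with both spoons in it, and the gripper holds the pin level and still over the middle of the board, its underside about 9 cm above it (axis about 11 cm), at 17.3 s of the 61 s allowed.

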